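# Reset the saw stop by one hole

### The job

The next sticks are to be cut one hole longer: first slide the yellow length marker along its track until it stands beside the next hole of the tube, on the side away from the mitre box. Then pull up the red lock knob, slide the blue stop section one hole away from the mitre box and let the pin go fully home in that hole; finish while still gripping the red knob, with the pin down in its hole. Leave the glue bottle, the tin and the try square alone.

Things in the scene. Friction and masses are not known exactly. Their poses are not given: they have to be found in the camera images.
- jig: stop jig fixed to the bench: wooden board 240 x 330 x 18 mm. Origin: centre of its underside; z up, x away from the robot, y left along the tube; yaw up to 0.35 rad. Along x = 0 runs a fixed aluminium tube 30 mm wide, 300 mm long, top 56 mm above the bench, with five 13 mm square holes in its top at y = -100, -50, 0, 50, 100 mm; a white tick on the board beside each
- mitre_box: wooden mitre box 110 x 140 x 70 mm with a saw slot and a stick in it; fixed at either the left (+y) or the right (-y) end of the jig, parallel to it. Origin: centre of its underside, 250 mm from the jig's origin along jig y and 75 mm along jig x. A green tray of cut sticks, 40 mm high, stands at the other end
- hole_left (a point): centre of the mouth of the tube's hole next to the middle one on the jig's +y side (50 mm from the middle hole), 56 mm above the bench
- hole_right (a point): centre of the mouth of the tube's hole next to the middle one on the jig's -y side
- sleeve (a joint): blue sliding section (48 mm across, 60 mm long, top 64 mm above the bench, a stop arm reaching 98 mm to the jig's +x) along the tube, in m: 0 = over the middle hole, where it starts locked (the middle hole is under it); positive to jig +y; range -0.108 to 0.108. Slides with about 2 N once the pin is out; 2.5 mm of play each way with the pin in
- plunger (a joint): lift of the upright spring plunger in the sleeve, in m: 0 = pin home, 10 mm deep in a hole; 0.015 = right up. Above 0.010 the pin is clear and the sleeve can slide; it only goes lower over a hole. The spring pushes down with 4.5 N at 0, 9 N at the top, and snaps the pin home over a hole when the knob is let down. The 8 mm round-ended pin is fixed under the red knob
- knob: red knob on the plunger: upright cylinder, 28 mm in diameter, 26 mm tall, origin at the centre of its underside, 82 mm above the bench with the pin home; it rides on the sleeve and rises with the pin. Under it is a steel housing 22 mm in diameter that stands 16 mm up from the sleeve's top
- knob_mid (a point): middle of the red knob, 95 mm above the bench with the pin home: the place to grip it, from above
- marker (a joint): slide of the yellow length marker along its track, in m: 0 = beside the tube's middle hole, 0.05 = beside the hole 50 mm to the jig's +y, -0.05 = beside the one to -y; range -0.095 to 0.095; stays where it is left, takes about 1.5 N to slide
- marker_top (a point): centre of the top of the yellow marker's grip, a block 26 mm (jig x) by 16 mm (jig y) by 38 mm tall on a track 90 mm in front (jig -x) of the tube; its top is 68.5 mm and its foot 30 mm above the bench; a thin yellow pointer at its foot points at the tube
- glue: white glue bottle with an orange cap, 52 mm in diameter, 130 mm tall, loose, beyond the jig; leave alone; origin at the centre of its underside
- tin: steel tin, 68 mm in diameter, 85 mm tall, loose, beyond the jig; leave alone; origin at the centre of its underside
- try_square: try square lying flat, wooden stock 100 mm, steel blade 120 mm, 16 mm high, loose, on the robot's side of the jig; leave alone; origin under the stock near the blade
Not all that is in view belongs to the job. What is meant by the mitre_box is not purple or turquoise, and is the larger of those in its own colour.

How it is judged:
By the outcome, as a careful person would: the job done as asked, in the order asked, and still so for the second after the job is handed in, while the arm keeps its last pose, push and grip.
It also fails if it takes over 40 s, if anything falls off the work surface, if the arm or the gripper's body presses on something with over 40 N, if the wrist force passes 120 N, or if a joint passes its speed limit or range.

### The arm

A 6-joint arm with a two-finger parallel gripper is mounted at the origin on the work surface. World frame = base frame: x ahead of the robot, y to its left, z up, the work surface at z = 0. Lengths are in m, angles in rad, forces in N, time in s.
With the tool pointing down it reaches from about 0.3 to 0.85 m from the base axis. Payload 5.4 kg.
Tool frame: the origin (TCP) lies at the very end of the fingers, on their centre line; the grasp point (between the pads) lies 19 mm behind it; z points along the fingers, y is the line along which they close (so a half turn about z gives the same grasp; the last joint's range is limited). The gripper opens to 85 mm and grips with 20 to 120 N. Pads are 22 mm wide; open, the fingers measure 114 mm over their backs; the gripper's body (76 mm by 85 mm) begins 54 mm behind the grasp point. The pads swing forward as they close: fully open they stand 13 mm farther back than shut.
Start: joints at [-1.358, 0.158, 1.597, -0, 1.386, -0.21], TCP at [0.236, -0.524, 0.231] pointing down, gripper open.
Joint ranges: [-2.91, 2.91], [-0.94, 2.29], [0.18, 2.7], [-1.29, 4.43], [0.17, 2.64], [-3, 3]. Speed limits (rad/s): [2.57, 2.57, 3.14, 3.14, 3.14, 3.14].

### API

Orientations are given as a rotation vector (axis times angle).
In Python, from station import * gives the robot as it stands. Calls block until the motion is done:
- reach(position, orientation): joint-space move of the TCP to a pose.
- move_l(position, speed=0.15, orientation=None, contact_N=None): straight line of the TCP; orientation=None keeps the orientation; speed is the mean speed in m/s. With contact_N (N) it stops when the force on the tool has changed by that much, and returns True; else False.
- move_joints(angles): joint-space move.
- grip(opening, grip_force=None): finger opening in m; grip_force is the grip in N (None keeps the last); returns when the fingers have stopped.
- pause(seconds).
- solve_ik(position, orientation): joint angles nearest the present ones, or None.
- snapshot(name): name is "side" or "top" or "wrist"; returns the picture (420x560x3 uint8, blue, green, red); there is no depth.
- camera_info(name): a dict with "fx", "fy", "cx", "cy" (pixels), "position" and "orientation" of the camera in the world; the wrist camera has in their place "T_tool_cam" (4x4, takes a point from camera to tool coordinates, whose origin is the TCP and whose axes are the flange's). Camera axes: x right, y down, z forward; pixel columns grow to the right and rows downward; lengths in m; the calibration is good to about 2 mm. The wrist camera is an equidistant fisheye: a pixel r from the principal point sees the ray r / f radians off the axis. A picture is of the moment at which its call begins: read the wrist's pose just before it. camera_info takes no time and is no camera call.
A pose or a line that the arm cannot do raises IKError and nothing moves.
- finish_job(): hands the job in; it is judged then, once.
Trained networks look in the newest picture that a camera, given by its name, has taken for a name from the list of things; names that differ only in an ending like _2 or _b are one class to them, and where a whole thing is asked for, a point or a joint stands for the part that bears it (a point fixed in the world has none). Each returns a list of dicts, best first, with "confidence" (0 to 1); they miss things now and then, are a little off and sometimes report something else, mostly with a low value. They report only what shows in the picture. A call takes as long as a camera call. They do not tell look-alikes from the thing itself.
- boxes_of(query, camera): "xy" ([column, row] in pixels, amid what is visible of it).
Readings, each from a call of its own:
- read_clock(): time.
- read_joint_positions(): joint angles.
- read_qvel(): joint speeds.
- read_joint_torque(): joint torques, N m.
- read_eef_pos(): TCP position.
- read_orientation(): TCP orientation.
- read_wrist_force(): force on the tool from outside, world axes, zero at the start.
- read_moment(): the same for the moment, N m.
- read_opening(): finger opening in m.
- read_gripper_force(): force on a finger pad.
Only numpy, scipy, OpenCV 4.12 (cv2) and the standard library are available. Lean on these libraries where they do the work, as an engineer would, in place of code of your own. Each camera call takes 0.05 s, during which the arm holds its last target. There are 200 camera calls.

## Working session

There is one attempt and no reset: what is moved stays moved. The work goes in short steps, each a Python script; the robot and the scene stay as the last script left them, time stands still between calls to the robot, and variables do not carry over. Pictures are saved under pics/ and viewed, at most 10 in all, crops included, and the job is handed in when it is done.

```bash
mkdir -p pics; python3 - <<'E'
from station import *
import cv2
for c in ["top","side"]:
    im=snapshot(c); cv2.imwrite(f"pics/{c}0.png",im)
    i=camera_info(c); print(c,i)
    for q in ["knob","knob_mid","marker_top","mitre_box","hole_left","hole_right","jig","glue","tin","try_square"]:
        print(q,[(round(d["confidence"],2),[round(float(v)) for v in d["xy"]]) for d in boxes_of(q,c)][:4])
print(read_clock())
E
```

```text
top {'fx': 445.8605099912112, 'fy': 445.8605099912112, 'cx': 269.8505982225266, 'cy': 214.56837946257315, 'position': array([ 0.42722225, -0.15357271,  1.30324961]), 'orientation': array([-2.13534146,  2.17046953, -0.13208513])}
knob [(0.66, [224, 206])]
knob_mid []
marker_top [(0.49, [217, 239])]
mitre_box [(0.9, [313, 189]), (0.88, [339, 256]), (0.69, [278, 299]), (0.66, [216, 240])]
hole_left [(0.74, [226, 210])]
hole_right [(0.86, [227, 208])]
jig [(0.77, [230, 207])]
glue [(0.96, [221, 144])]
tin [(0.67, [260, 142])]
try_square [(0.92, [219, 272])]
side {'fx': 486.644675133818, 'fy': 486.644675133818, 'cx': 280.96188843941843, 'cy': 207.11011529996802, 'position': array([0.4413799 , 0.75901836, 1.15171714]), 'orientation': array([-0.19899232,  2.89225965, -1.0631348 ])}
knob [(0.65, [260, 237])]
knob_mid [(0.68, [261, 233])]
marker_top []
mitre_box [(0.91, [259, 183]), (0.84, [319, 179]), (0.68, [356, 222]), (0.67, [318, 134])]
hole_left [(0.94, [261, 256])]
hole_right [(0.9, [264, 257])]
jig []
glue [(0.57, [195, 242])]
tin [(0.91, [201, 213])]
try_square [(0.76, [323, 270])]
1.1
```

View pics/top0.png

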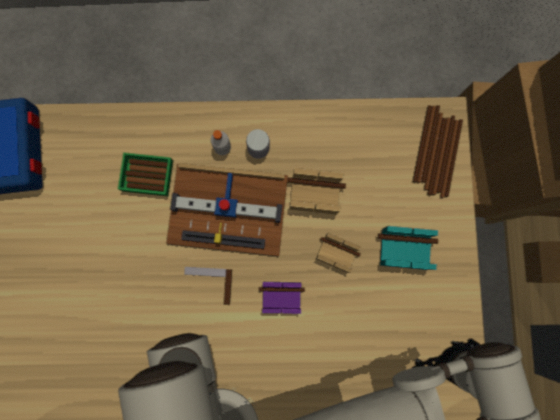

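View pics/side0.png

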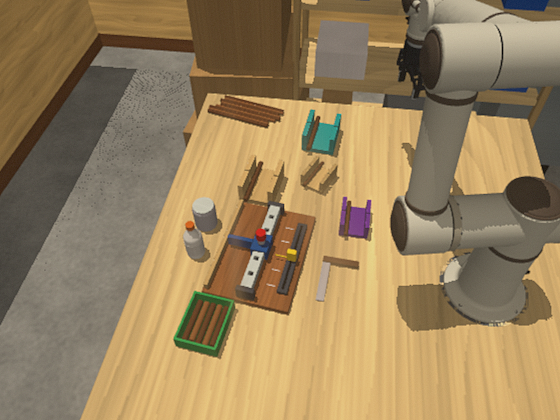

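The top view shows the jig around (228,208), the red knob at (224,206) and the yellow marker at (217,239). There are four possible mitre boxes: wooden (313,189), wooden (339,256), purple (281,297) and turquoise (407,249). The one that fits is (313,189): it is the larger wooden one, it sits parallel at the jig's -y end, and the green tray is opposite it. So "away" should be +y. I'll confirm this in a crop and measure.

```bash
cat > h.py <<'E'
import numpy as np, cv2
from scipy.spatial.transform import Rotation as R
def ray(i,uv):
    d=np.array([(uv[0]-i["cx"])/i["fx"],(uv[1]-i["cy"])/i["fy"],1.0])
    return R.from_rotvec(i["orientation"]).apply(d)
def at_z(i,uv,z):
    d=ray(i,uv); p=np.array(i["position"]); return p+d*(z-p[2])/d[2]
def proj(i,P):
    c=R.from_rotvec(i["orientation"]).inv().apply(np.atleast_2d(P)-i["position"])
    return np.c_[c[:,0]/c[:,2]*i["fx"]+i["cx"],c[:,1]/c[:,2]*i["fy"]+i["cy"]]
def blob(im,lo,hi,box):
    m=cv2.inRange(cv2.cvtColor(im,cv2.COLOR_BGR2HSV),lo,hi); k=np.zeros_like(m)
    k[box[1]:box[3],box[0]:box[2]]=1; ys,xs=np.nonzero(m*k)
    return len(xs),xs.mean(),ys.mean(),xs.min(),xs.max(),ys.min(),ys.max()
E
python3 - <<'E'
from station import *
from h import *
im=cv2.imread("pics/top0.png"); si=cv2.imread("pics/side0.png")
cv2.imwrite("pics/crop.png",cv2.resize(im[130:280,160:360],None,fx=4,fy=4,interpolation=cv2.INTER_CUBIC))
t=camera_info("top"); s=camera_info("side")
for n,lo,hi,bt,bs in [("red",(0,150,80),(6,255,255),(205,190,245,225),(245,225,280,250)),("yel",(22,150,100),(33,255,255),(205,225,230,250),(275,240,310,270))]:
    a=blob(im,lo,hi,bt);b=blob(si,lo,hi,bs);print(n,a,b)
    # ray intersection
    pa,da=np.array(t["position"]),ray(t,a[1:3]);pb,db=np.array(s["position"]),ray(s,b[1:3])
    k=np.linalg.lstsq(np.c_[da,-db],pb-pa,rcond=None)[0]; print(pa+k[0]*da,pb+k[1]*db)
E
```

```text
red (49, np.float64(223.9591836734694), np.float64(204.44897959183675), np.int64(221), np.int64(227), np.int64(201), np.int64(208)) (104, np.float64(260.59615384615387), np.float64(234.29807692307693), np.int64(256), np.int64(265), np.int64(229), np.int64(240))
[ 0.61190735 -0.02358395  0.09896402] [ 0.61340349 -0.02356624  0.09919538]
yel (63, np.float64(217.52380952380952), np.float64(236.71428571428572), np.int64(214), np.int64(220), np.int64(226), np.int64(242)) (118, np.float64(290.04237288135596), np.float64(254.59322033898306), np.int64(276), np.int64(296), np.int64(249), np.int64(261))
[ 5.27560641e-01 -2.20816923e-04  5.26486663e-02] [ 5.29535034e-01 -2.20845130e-04  5.28070727e-02]
```

View pics/crop.png

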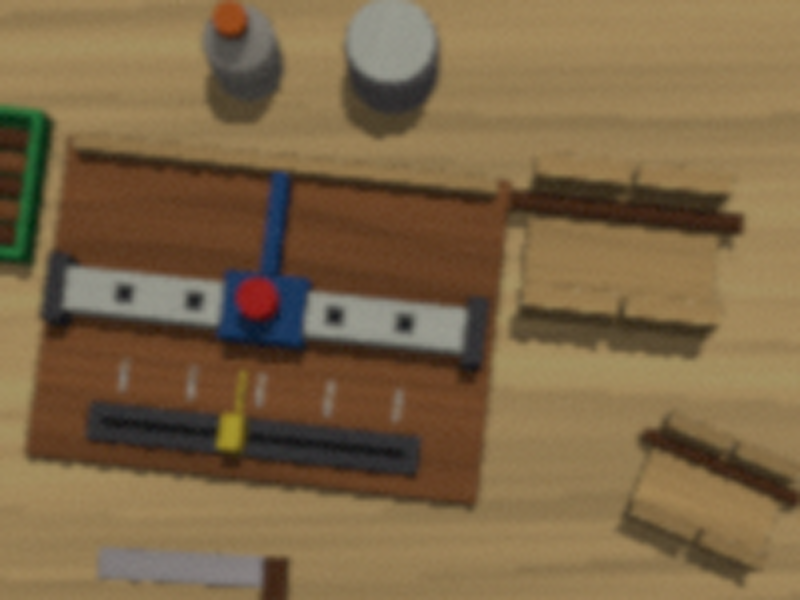

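The crop confirms it: the larger wooden mitre box at crop (620,270) is parallel to the jig at its -y end, and the smaller skewed wooden one at (715,490) is a decoy. Holes show at crop (124,293), (195,301), (335,316) and (405,324). The marker pointer at (240,373) lies between the middle tick and the +y one. Next I'll fit the pose and hover for a wrist view.

```bash
python3 - <<'E'
from station import *
from h import *
import json
t=camera_info("top")
px=np.array([(124,293),(195,301),(335,316),(405,324)])
px=(px+.5)/4-.5+[160,130]
P=np.array([at_z(t,p,.056)[:2] for p in px]); Y=np.array([.1,.05,-.05,-.1])
v=(Y@(P-P.mean(0)))/(Y@Y); yaw=np.arctan2(-v[0],v[1]); c=P.mean(0)
print(P,np.linalg.norm(v),yaw,c)
J=lambda x,y:(c+R.from_euler('z',yaw).as_matrix()[:2,:2]@[x,y])
m=np.array([-0.0002208]);mk=np.array([.5285,-.0002])-c
print("marker jig",R.from_euler('z',-yaw).as_matrix()[:2,:2]@mk)
best=None
for k in (yaw,yaw+np.pi):
    o=(R.from_euler('z',k)*R.from_euler('x',np.pi)).as_rotvec()
    q=solve_ik([*J(-.05,.02),.25],o); print(k,q)
    if q is not None and (best is None or abs(q[5])<best[0]): best=(abs(q[5]),o)
o=best[1]
reach([*J(-.05,.02),.25],o)
p=read_eef_pos(); r=read_orientation(); im=snapshot("wrist"); cv2.imwrite("pics/w1.png",im)
i=camera_info("wrist"); T=np.array(i["T_tool_cam"]); print(i)
json.dump(dict(c=c.tolist(),yaw=float(yaw),o=list(map(float,o)),p=list(map(float,p)),r=list(map(float,r)),T=T.tolist(),fx=i["fx"],cx=i["cx"],cy=i["cy"]),open("s.json","w"))
print(p,r,read_clock())
E
```

```text
[[ 0.6245989   0.07552978]
 [ 0.61802092  0.02519519]
 [ 0.6056349  -0.07381676]
 [ 0.59910022 -0.12320109]] 1.001006652357753 -0.12698023614976436 [ 0.61183874 -0.02407322]
marker jig [-0.08569105  0.01312706]
-0.12698023614976436 [-2.10209487e-01  1.19489388e-01  1.60291402e+00 -8.88178420e-16
  1.41918925e+00  1.48756708e+00]
3.014612417440029 [-0.21020949  0.11948939  1.60291402  0.          1.41918925 -1.65402558]
{'fx': 325.19226210127806, 'fy': 325.19226210127806, 'cx': 282.4609300883396, 'cy': 213.67314942321175, 'T_tool_cam': array([[-3.22371220e-04, -9.51567041e-01, -3.07441152e-01,
         7.76034679e-02],
       [ 9.99998832e-01, -7.66029901e-04,  1.32239279e-03,
        -6.63302026e-04],
       [-1.49385451e-03, -3.07440367e-01,  9.51566177e-01,
        -1.42126012e-01],
       [ 0.00000000e+00,  0.00000000e+00,  0.00000000e+00,
         1.00000000e+00]])}
[0.56478226 0.00134968 0.24994602] [ 3.13494433e+00 -2.00741096e-01 -1.35609696e-04] 3.3667
```

View pics/w1.png

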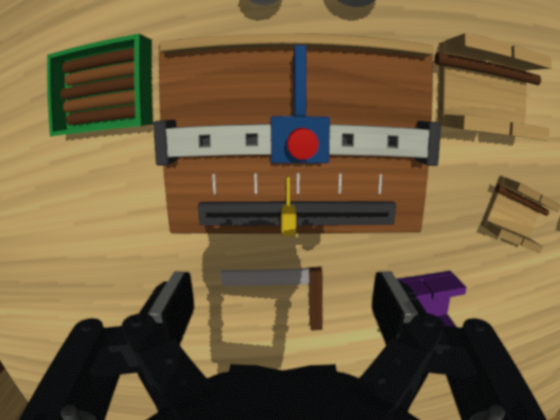

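The wrist view shows the holes at about (205,141), (252,140), (348,140) and (393,141), the knob at (303,144), and the marker pointer at x≈289 against the middle tick at 297. I'll refine the fit from these.

```bash
cat >> h.py <<'E'
import json
S=json.load(open("s.json"))
def wray(uv,s=S):
    d=np.array([uv[0]-s["cx"],uv[1]-s["cy"]]); r=np.hypot(*d); a=r/s["fx"]
    c=np.array([*(d/r*np.sin(a)),np.cos(a)]); T=np.array(s["T"]); W=R.from_rotvec(s["r"])
    return np.array(s["p"])+W.apply(T[:3,3]), W.apply(T[:3,:3]@c)
def w_z(uv,z,s=S):
    o,d=wray(uv,s); return o+d*(z-o[2])/d[2]
E
python3 - <<'E'
from h import *
im=cv2.imread("pics/w1.png"); g=255-cv2.cvtColor(im,cv2.COLOR_BGR2GRAY).astype(float)
def cen(u,v,w,inv=False):
    a=g[v-w:v+w+1,u-w:u+w+1]; a=255-a if inv else a; a=np.clip(a-(a.max()+a.min())/2,0,None)
    y,x=np.mgrid[v-w:v+w+1,u-w:u+w+1]; return (a*x).sum()/a.sum(),(a*y).sum()/a.sum()
def fit(uv,z,Y):
    P=np.array([w_z(p,z)[:2] for p in uv]);Y=np.array(Y)-np.mean(Y);v=Y@(P-P.mean(0))/(Y@Y)
    return P.mean(0),np.arctan2(-v[0],v[1]),np.linalg.norm(v)
H=[cen(u,141,9) for u in (205,252,348,393)];print(H)
c,yaw,k=fit(H,.056,[.1,.05,-.05,-.1]);print("holes",c,yaw,k)
Tk=[cen(u,183,5,True) for u in (213,255,297,340,380)]
c2,y2,k2=fit(Tk,.0185,[.1,.05,0,-.05,-.1]);print("ticks",c2,y2,k2)
Ri=R.from_euler('z',-yaw).as_matrix()[:2,:2]
print("ticks in jig",Ri@(c2-c))
b=blob(im,(22,150,60),(33,255,255),(270,160,310,240));print(b)
for uv,z in [((289,211),.0685),((288.5,190),.030),((303,144),.108)]: print(uv,Ri@(w_z(uv,z)[:2]-c))
cv2.imwrite("pics/w1c.png",cv2.resize(im[120:240,220:380],None,fx=5,fy=5,interpolation=cv2.INTER_CUBIC))
E
```

```text
[(np.float64(203.8515139362342), np.float64(139.87377180669742)), (np.float64(251.10371932515338), np.float64(138.357745398773)), (np.float64(347.6502789400279), np.float64(138.99721059972106)), (np.float64(392.44834307992204), np.float64(140.93333333333334))]
holes [ 0.61267976 -0.02252768] -0.12657917901536056 0.9999629948771114
ticks [ 0.55767911 -0.01572774] -0.12266261854022466 1.0001002175059
ticks in jig [-0.05541906 -0.00019782]
(582, np.float64(288.07216494845363), np.float64(214.82474226804123), np.int64(281), np.int64(296), np.int64(177), np.int64(236))
(289, 211) [-0.07456587  0.01102076]
(288.5, 190) [-0.06144406  0.01083695]
(303, 144) [-0.00088639 -0.00012639]
```

View pics/w1c.png

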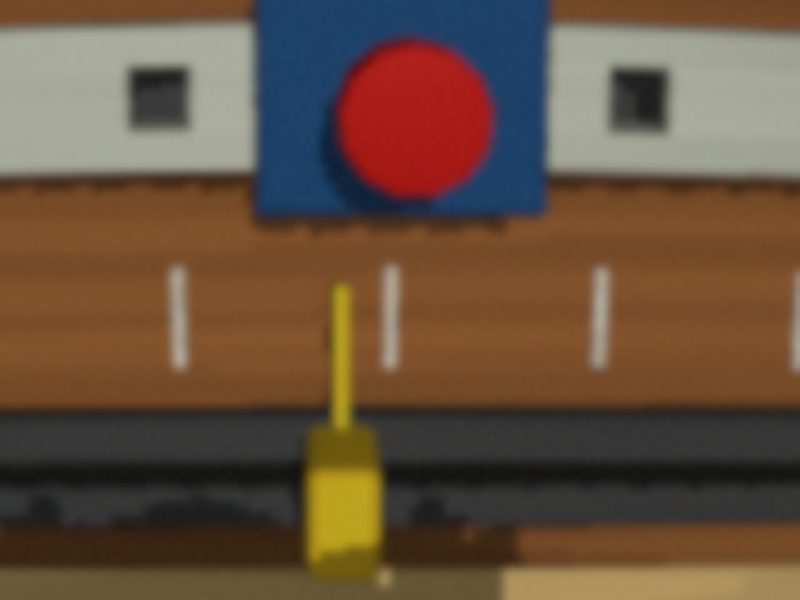

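The crop shows the marker top at about crop (343,520), with its pointer about 11 mm to +y of the middle tick. Both cameras agree on the jig pose to within 2 mm. Now I'll slide the marker.

```bash
cat >> h.py <<'E'
c=np.array([.6124,-.0228]); yaw=-.1265
M=R.from_euler('z',yaw).as_matrix()[:2,:2]
J=lambda x,y,z:[*(c+M@[x,y]),z]
inv=lambda p:np.round(M.T@(np.array(p[:2])-c),4)
O=(R.from_euler('z',yaw)*R.from_euler('x',np.pi)).as_rotvec()
E
python3 - <<'E'
from station import *
from h import *
grip(.06,30)
reach(J(-.09,.011,.12),O)
print(move_l(J(-.09,.011,.037),.12,contact_N=8))
grip(0,30); print("open",read_opening(),read_gripper_force(),inv(read_eef_pos()))
move_l(J(-.09,.05,.037),.08)
print(inv(read_eef_pos()),read_wrist_force()); 
grip(.06); print(inv(read_eef_pos()))
move_l(J(-.09,.05,.15),.2)
reach(J(-.05,.05,.25),O)
p=read_eef_pos(); r=read_orientation(); im=snapshot("wrist"); cv2.imwrite("pics/w2.png",im)
s=dict(S,p=list(p),r=list(r))
cv2.imwrite("pics/w2c.png",cv2.resize(im[110:240,180:380],None,fx=4,fy=4,interpolation=cv2.INTER_CUBIC))
print(read_clock())
E
```

```text
False
open 0.015537062575916824 31.53580605983734 [-0.0896  0.011 ]
[-0.0896  0.0506] [-1.88025368  1.62264086  5.66823766]
[-0.0901  0.0499]
8.05
```

View pics/w2c.png

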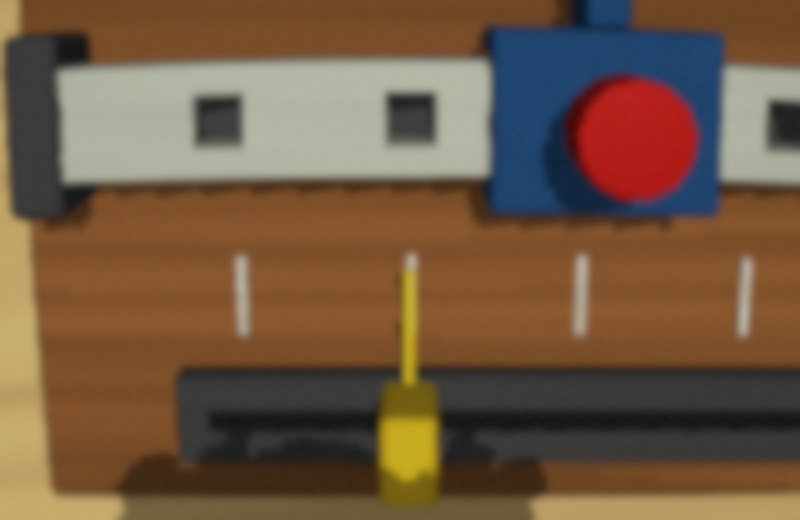

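The pointer now lies right over the +y tick at crop (410,262), so the marker is set. Next is the knob.

```bash
python3 - <<'E'
from station import *
from h import *
z=.076
reach(J(0,0,.16),O)
print(move_l(J(0,0,z),.12,contact_N=8))
grip(0,45); print("open",read_opening(),read_gripper_force(),inv(read_eef_pos()),read_wrist_force())
move_l(J(0,0,z+.0132),.05); print("up",read_eef_pos()[2],read_wrist_force())
move_l(J(0,.01,z+.0132),.04); print("y10",inv(read_eef_pos()),read_wrist_force())
p=read_eef_pos(); r=read_orientation()
im=snapshot("side"); cv2.imwrite("pics/s2.png",cv2.resize(im[200:300,190:320],None,fx=5,fy=5))
print(read_clock())
E
```

```text
False
open 0.02704403011983077 44.12878096103668 [ 0.0007 -0.    ] [-1.13876573  1.0761622   4.99299566]
up 0.0881796693862652 [ 6.49698784 -0.16199913 -8.50151454]
y10 [0.0004 0.0101] [ 7.59157458 -0.22823514 -8.50045975]
10.7
```

View pics/s2.png

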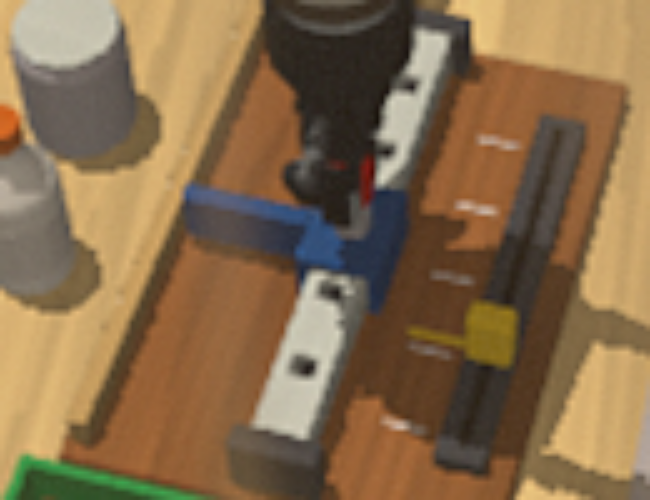

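The knob is lifted, with a spring load of about 8.5 N, and the sleeve slides freely with the gripper. I'll carry on to the hole and let the pin down.

```bash
python3 - <<'E'
from station import *
from h import *
z=.076
f=lambda t:print(t,inv(read_eef_pos()),round(float(read_eef_pos()[2]),4),np.round(read_wrist_force(),1),round(float(read_opening()),4))
move_l(J(0,.05,z+.0132),.05); f("at")
move_l(J(0,.05,z),.03); f("down")
grip(.04); pause(.3); f("released")
p=read_eef_pos(); r=read_orientation(); im=snapshot("wrist"); cv2.imwrite("pics/w3.png",im)
grip(0,30); pause(.3); f("regrip")
move_l(J(0,.056,z),.03,contact_N=6); f("tug+")
move_l(J(0,.044,z),.03,contact_N=8); f("tug-")
move_l(J(0,.05,z),.03); pause(.3); f("end")
im=snapshot("side"); cv2.imwrite("pics/s3.png",cv2.resize(im[200:300,190:320],None,fx=5,fy=5))
print(read_clock())
E
```

```text
at [0.0003 0.0498] 0.0879 [ 6.3 -0.4 -8.6] 0.027
down [0.0006 0.0498] 0.0771 [-0.3 -1.3  5.8] 0.0266
released [-0.0001  0.05  ] 0.0759 [-1.1 -0.6  0.5] 0.0399
regrip [0.     0.0499] 0.0761 [-1.1 -0.3  2.2] 0.0273
tug+ [0.     0.0528] 0.0761 [-1.1 -2.9  3. ] 0.0273
tug- [-0.      0.0473] 0.0761 [0.4 2.5 3.2] 0.0267
end [-0.      0.0498] 0.0761 [-1.4 -1.8  5.5] 0.0273
14.55
```

View pics/s3.png

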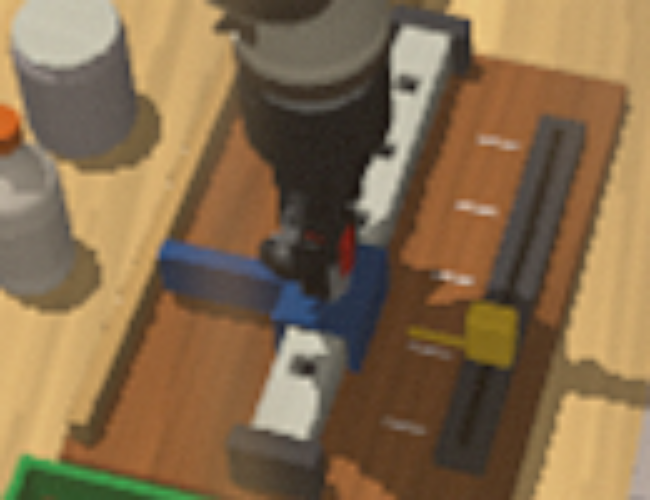

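View pics/w3.png

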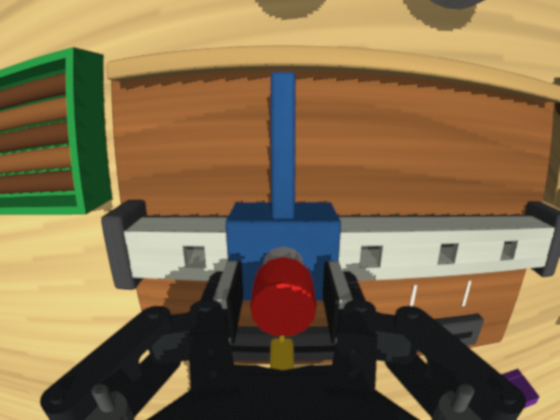

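The sleeve covers the +50 hole: one hole is visible at (195,257) on the tray side and three on the mitre-box side. The tugs stopped at ±2.7 mm, which matches the play with the pin home. The marker is in line with the knob, and the knob is gripped.

```bash
python3 -c "
from station import *
print(finish_job())"
```

```text
the job is handed in; nothing more can be done
None
```

The job is handed in: the yellow marker stands beside the +y hole, the blue stop section is pinned in that same hole away from the mitre box, and the red knob is still gripped with the pin down.

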